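# Sort spring clamps by feel: ratcheted shut or free to open

## Robot

A 6-joint arm with a two-finger parallel gripper is mounted at the origin on the work surface. World frame = base frame: x ahead of the robot, y to its left, z up, the work surface at z = 0. Lengths are in mm, angles in rad, forces in N, time in s.
With the tool pointing down it reaches from about 350 to 775 mm from the base axis. Payload 7.3 kg.
Tool frame: the origin (TCP) lies on the centre line of the jaws, within the pads' length; the fingertips stand 22 mm ahead of it and the grasp point (between the pads) lies 3 mm ahead of it; x points along the fingers, z is the direction in which the jaws open and shut, and the axes are right-handed (so a half turn about x gives the same grasp; the last joint's range is limited). The gripper opens to 92 mm and grips with 3 to 60 N. Pads are 19 mm wide; open, the fingers measure 130 mm over their backs; the gripper's body (75 mm by 190 mm) begins 47 mm behind the grasp point.
Start: joints at [-0.146, 0.342, 1.524, -0, 1.275, -0.146], TCP at [525.017, 0.02, 248.741] pointing down, gripper open.
Joint ranges: [-2.53, 2.53], [-0.77, 2.02], [0.04, 2.7], [-1, 4.14], [0.28, 2.66], [-3.11, 3.11]. Speed limits (rad/s): [2.57, 2.57, 3.14, 3.14, 3.14, 3.14].

## Interface

Orientations are given as [roll, pitch, yaw] about the fixed x, y, z axes, in that order (R = Rz(yaw) Ry(pitch) Rx(roll)).
In Python, from plant import readout, imaging, bot gives the robot as it stands.
- The arm moves only by the tool arm_command, never from a script. Its argument "plan" is a list of rows, each an object of numbers: "tx", "ty", "tz": the shift along the tool's x, y, z in cm; "wx", "wy", "wz": the turn, a rotation vector about the tool's x, y, z in rad; "jaw": the opening, from -1 (shut) to 1 (fully open). In form: [{"tx": .., "ty": .., "tz": .., "wx": .., "wy": .., "wz": .., "jaw": ..}, ...]. A call has 1 to 20 rows; each row shifts and turns the commanded pose from where the row before left it, along the tool's axes as they then stand; what a row does not reach is not made up. A row lasts 1/10 s, in which the tool goes at most 50 mm and 8.59 degrees, less where a joint would pass 70% of its speed; a pose out of reach is approached as far as the arm can. A call with a gripper value outside its range is refused whole. The fingers move at their own pace and stop on an object; the grip force is fixed at half the most. Time passes only in rows, so rows that do not move let the fingers close. It gives the time, the measured TCP pose, the force and the opening at its end, in the units of the state.
- readout.get_obs(): the state, without advancing time (a new reading comes with each control period).
- imaging.capture(name): name is "scene" or "side" or "wrist"; returns the picture (400x640x3 uint8, blue, green, red); there is no depth.
- imaging.get_calibration(name): a dict with "fx", "fy", "cx", "cy" (pixels), "position" and "rotation" of the camera in the world; the wrist camera has in their place "mount" (4x4, takes a point from camera to tool coordinates, whose origin is the TCP and whose axes are the tool frame's). Camera axes: x right, y up, looking along -z (the intrinsics and any distortion apply to the point x, -y, -z); pixel columns grow to the right and rows downward; lengths in mm; the calibration is good to about 2 mm. A picture is of the moment at which its call begins: read the wrist's pose just before it. get_calibration takes no time and is no camera call.
- bot.close_job(): hands the job in, once; it reports no verdict.
The state is a dict: "time": time; "joint_positions": joint angles; "dq": joint speeds; "tau": joint torques, N m; "tool_pos": TCP position; "tcp_rot": TCP orientation; "contact_force": force on the tool from outside, world axes, zero at the start; "moment": the same for the moment, N m; "grip_width": finger opening in mm.
Only numpy, scipy, OpenCV 4.12 (cv2) and the standard library are available. Lean on these libraries where they do the work, as an engineer would, in place of code of your own. Each camera call takes 0.05 s, during which the arm holds its last target.

## Task

Try both spring clamps on the sloping board by gently squeezing their handles together. A clamp that is ratcheted shut will not give: lay it in the rimmed metal tray. A clamp that gives: squeeze it fully open and lay it, still open, on the flat cork mat. Lay them flat, hinge-pin face up as they lie now, not on top of one another, let go, and leave the bottle, the mug and the roll of tape where they are.

Things in the scene. Friction and masses are not known exactly. Their poses are not given: they have to be found in the camera images.
- clamp_1: Black spring hand clamp, steel jaws, 172 mm long, about 0.24 kg, lying on its side on the sloping board. Origin: centre of the underside of its rigid middle block (48 long x 36 wide x 30 mm thick), the place to grip, across the 36 mm. +x runs to the jaw tips (62 mm), +y up the slope to the hinged handle, +z square off the board, 30 degrees from vertical. Hinge pin along z through the origin.
- clamp_2: The other clamp, exactly like clamp_1, 123 mm up the slope from it. Whether a ratchet is engaged is hidden inside and differs from start to start, for each clamp on its own: both, one or neither may be locked. In each clamp the fixed handle fills x -24 to -110, y -18 to -2, z 0 to 25 mm, the fixed jaw x 24 to 62, y -18 to -2, z 6 to 24 mm. A thin tongue joins the handles at x = -60 mm.
- lever_1 (a joint): Angle (rad) of clamp_1's hinged handle: 0 jaws shut, 0.22 squeezed to its stop, jaw tips 13 mm apart. Starts at 0 to 0.025 whether locked or not. Ratchet engaged: gives to about 0.05 rad at most, then stops dead. Not engaged: swings at a push of about 2 N and stays where it is left. A squeeze of 20 to 30 N is ample; over 60 N on this handle overstrains the ratchet.
- lever_2 (a joint): The same for clamp_2. The hinged handle of each clamp is a bar 12 mm wide, z 5 to 25 mm; with the jaws shut its centre line runs from x -20, y 10 to x -110, y 40 mm of the clamp. At x = -85 mm the two handles measure 56 mm over all when shut and about 38 mm when squeezed fully.
- rack: Plywood board, 210 mm along x, 260 mm up the slope, at 30 degrees about its x axis, rising to +y from 16 to 147 mm high, fixed. The clamps lie along its x axis, each kept from sliding by two pegs (10 mm thick, 16 mm high) at its lower side, near the clamp's x = -50 and +43 mm (+-10). Origin: on the bench under the middle, z up.
- tray: Aluminium tray with a 22 mm high rim, 240 (x) x 200 (y) mm outside, walls 5 mm, floor 5 mm thick, fixed. It lies on one side of the rack, the mat on the other; they swap sides between starts. Origin: centre of its underside.
- mat: Flat brown cork mat, 240 (x) x 200 (y) x 6 mm, no rim, fixed. Origin: centre of its underside.
- bottle: Bystander: amber bottle, 60 mm across, 150 mm tall, beyond the rack. Origin: centre of its foot.
- mug: Bystander: white mug, 80 mm across, 90 mm tall. Origin: centre of its foot.
- tape: Bystander: roll of paper tape lying flat, 90 mm across, 24 mm high. Origin: centre of its underside.
There are look-alikes about, which are no part of the job. What is shaped like the clamp_2 but turquoise is not meant. What is shaped like the clamp_1 but turquoise is not meant.

How it is judged (in metres and radians):
At the end, for the whole second after the job is handed in: Each clamp lies flat (0.1 rad), same face up, at rest, directly on its place: ratchet engaged, in the tray (block within 85 mm in x, 75 mm in y of its centre), still shut (below 0.08 rad); not engaged, on the mat (100, 85 mm), open (above 0.15 rad) (angle between each of clamp_1, clamp_2's own z axis and vertical below 0.1 rad and linear speed of each of clamp_1, clamp_2 below 0.02 m/s and ((x of clamp_1 in the frame of tray between -0.085 and 0.085 m and y of clamp_1 in the frame of tray between -0.075 and 0.075 m and z of clamp_1 in the frame of tray between 0.002 and 0.012 m and x of pawl_1_c0 in the frame of clamp_1 above -0.069 m and value of joint lever_1 below 0.08 rad) or (x of clamp_1 in the frame of mat between -0.1 and 0.1 m and y of clamp_1 in the frame of mat between -0.085 and 0.085 m and z of clamp_1 in the frame of mat between 0.002 and 0.012 m and value of joint lever_1 above 0.15 rad)) and ((x of clamp_2 in the frame of tray between -0.085 and 0.085 m and y of clamp_2 in the frame of tray between -0.075 and 0.075 m and z of clamp_2 in the frame of tray between 0.002 and 0.012 m and x of pawl_2_c0 in the frame of clamp_2 above -0.069 m and value of joint lever_2 below 0.08 rad) or (x of clamp_2 in the frame of mat between -0.1 and 0.1 m and y of clamp_2 in the frame of mat between -0.085 and 0.085 m and z of clamp_2 in the frame of mat between 0.002 and 0.012 m and value of joint lever_2 above 0.15 rad))); the robot touches nothing.
It fails at once if the hinged handle of clamp_1 is squeezed or pushed with more than 60 N (contact force between the fingers and lever_1_c0 above 60 N).
It fails at once if the hinged handle of clamp_2 is squeezed or pushed with more than 60 N (contact force between the fingers and lever_2_c0 above 60 N).
It fails at once if the bottle is moved by more than 30 mm (distance of bottle from where it was at the start of the episode above 0.03 m).
It fails at once if the mug is moved by more than 30 mm (distance of mug from where it was at the start of the episode above 0.03 m).
It fails at once if the tape is moved by more than 30 mm (distance of tape from where it was at the start of the episode above 0.03 m).
It also fails if it takes over 64 s, if anything falls off the work surface, if the arm or the gripper's body presses on something with over 40 N, if the wrist force passes 120 N, or if a joint passes its speed limit or range.

## Working session

There is one attempt and no reset: what is moved stays moved. The work goes in short steps, Python scripts to look and compute and a tool call to move; the robot and the scene stay as the last step left them, time stands still between calls to the robot, and variables do not carry over. Pictures are saved under pics/ and viewed, and the job is handed in when it is done.

Besides the shell and the picture viewer there is one more tool, called after ">>>" by a JSON object that holds its "api" and its "payload", one argument or row to a line. arm_command: Moves the arm, as the interface text tells. Its arguments: {"type":"object","properties":{"plan":{"type":"array"}},"required":["plan"]}

```bash
mkdir -p pics; ls; python3 - <<'E'
from plant import readout, imaging, bot
import cv2, numpy as np
print(readout.get_obs())
for n in ["scene","side","wrist"]:
    im=imaging.capture(n); cv2.imwrite(f"pics/{n}0.png",im); print(n,imaging.get_calibration(n))
E
```

```text
pics
{'time': 0.0, 'joint_positions': array([-1.46043588e-01,  3.42720458e-01,  1.52501954e+00, -8.87084540e-07,
        1.27540508e+00, -1.46002787e-01]), 'dq': array([-0.00098968, -0.00072064, -0.000515  , -0.00063585, -0.00141331,
       -0.00186149]), 'tau': array([ 7.61924657e-04, -4.31245601e+01, -2.44219762e+01,  7.17750052e-02,
        5.59406646e-02, -1.04314388e-04]), 'tool_pos': array([5.24622979e+02, 5.45774370e-02, 2.48045239e+02]), 'tcp_rot': array([2.99613628, 1.56924391, 2.99609574]), 'contact_force': array([-0.33284665, -1.05864481,  0.89071365]), 'moment': array([ 0.05847611,  0.03702415, -0.00934032]), 'grip_width': 91.74002240039971}
scene {'fx': 511.6909485319793, 'fy': 511.6909485319793, 'cx': 318.0892606800974, 'cy': 206.93461310355298, 'position': array([1357.55234899,  467.77121662, 1406.57831371]), 'rotation': array([ 0.61604066, -0.01072139,  2.22856229])}
side {'fx': 370.98099623732026, 'fy': 370.98099623732026, 'cx': 314.74334865455864, 'cy': 194.34828494803853, 'position': array([ 164.19123598, -816.25958044,  803.92061551]), 'rotation': array([ 0.87631824,  0.00521414, -0.58759148])}
wrist {'fx': 294.452463990199, 'fy': 294.452463990199, 'cx': 316.68837506703363, 'cy': 199.87736852688326, 'mount': array([[-7.30266197e-04,  2.50092202e-01, -9.68221750e-01,
        -1.36804508e+02],
       [-6.87164775e-06,  9.68222007e-01,  2.50092274e-01,
         6.67706931e+01],
       [ 9.99999733e-01,  1.89287213e-04, -7.05341258e-04,
         4.32479320e-02],
       [ 0.00000000e+00,  0.00000000e+00,  0.00000000e+00,
         1.00000000e+00]])}
```

View pics/scene0.png

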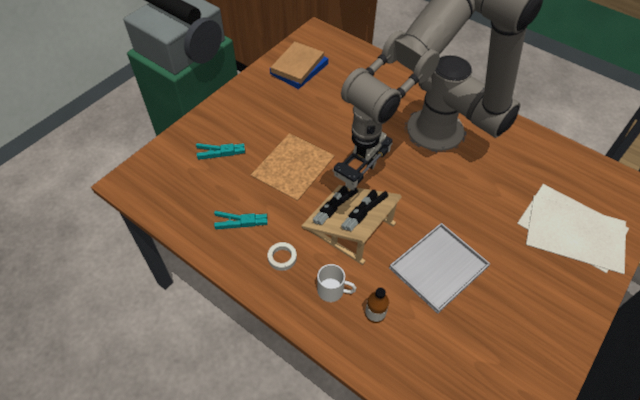

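View pics/side0.png

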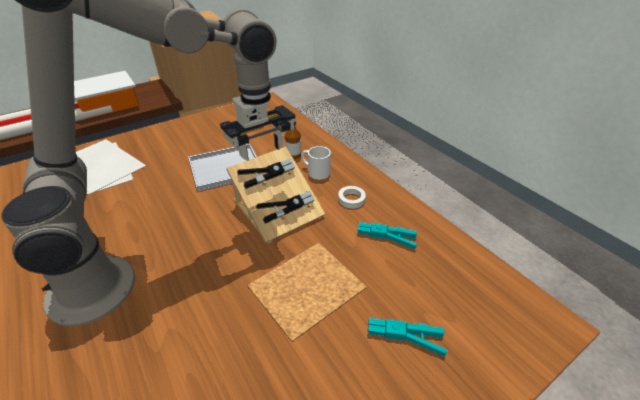

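View pics/wrist0.png

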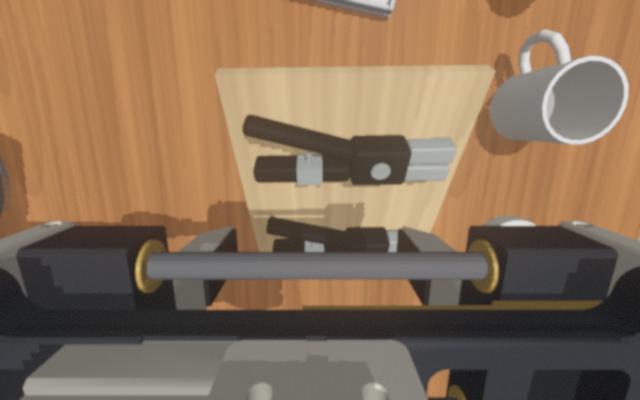

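```bash
cat > h.py <<'E'
from plant import readout, imaging, bot
import cv2, numpy as np
from scipy.spatial.transform import Rotation as R
from scipy.optimize import least_squares
def rot(e): return R.from_euler('xyz',e).as_matrix()
def tcp(o=None):
    o=o or readout.get_obs(); T=np.eye(4); T[:3,:3]=rot(o['tcp_rot']); T[:3,3]=o['tool_pos']; return T
def cam(n,T=None):
    c=imaging.get_calibration(n)
    if n=='wrist': M=(tcp() if T is None else T)@c['mount']
    else:
        M=np.eye(4); M[:3,:3]=rot(c['rotation']); M[:3,3]=c['position']
    return c,M
def proj(cm,P):
    c,M=cm; p=(np.atleast_2d(P)-M[:3,3])@M[:3,:3]
    return np.c_[c['cx']+c['fx']*p[:,0]/-p[:,2], c['cy']+c['fy']*-p[:,1]/-p[:,2]]
def back(cm,uv,z,n=np.array([0,0,1.])):
    c,M=cm; d=M[:3,:3]@np.array([(uv[0]-c['cx'])/c['fx'],-(uv[1]-c['cy'])/c['fy'],-1.])
    o=M[:3,3]; return o+d*(z-n@o)/(n@d)
def crop(im,x0,y0,x1,y1,s,name):
    cv2.imwrite(name,cv2.resize(im[y0:y1,x0:x1],None,fx=s,fy=s,interpolation=cv2.INTER_CUBIC))
E
python3 - <<'E'
from h import *
print(cam('wrist')[1].round(3), tcp().round(3))
im=cv2.imread('pics/scene0.png'); crop(im,240,120,500,320,3,'pics/sc_c.png')
im=cv2.imread('pics/side0.png'); crop(im,180,120,380,340,2.7,'pics/sd_c.png')
s=cam('scene')
for uv in [(291,136),(252,167),(297,196),(333,160),(440,226),(391,264),(437,307),(489,264)]: print(uv,back(s,uv,6).round(0))
E
```

```text
[[ 1.00000e+00 -0.00000e+00  0.00000e+00  5.24932e+02]
 [-0.00000e+00  9.68000e-01  2.50000e-01  6.68210e+01]
 [-0.00000e+00 -2.50000e-01  9.68000e-01  3.85030e+02]
 [ 0.00000e+00  0.00000e+00  0.00000e+00  1.00000e+00]] [[-1.00000e-03  0.00000e+00  1.00000e+00  5.24735e+02]
 [ 0.00000e+00  1.00000e+00 -0.00000e+00  7.60000e-02]
 [-1.00000e+00  0.00000e+00 -1.00000e-03  2.48213e+02]
 [ 0.00000e+00  0.00000e+00  0.00000e+00  1.00000e+00]]
(291, 136) [ 370. -403.    6.]
(252, 167) [ 571. -417.    6.]
(297, 196) [ 572. -211.    6.]
(333, 160) [ 367. -211.    6.]
(440, 226) [378. 235.   6.]
(391, 264) [596. 185.   6.]
(437, 307) [633. 371.   6.]
(489, 264) [407. 427.   6.]
```

View pics/sc_c.png

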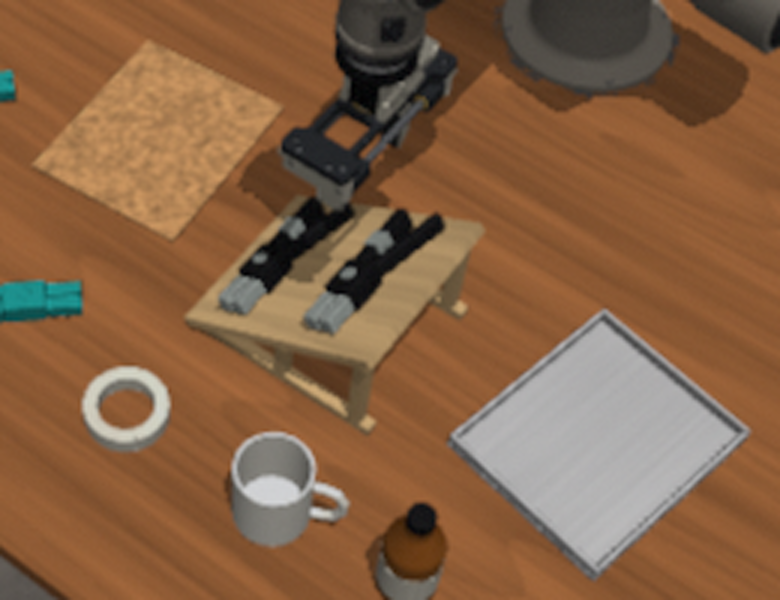

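View pics/sd_c.png

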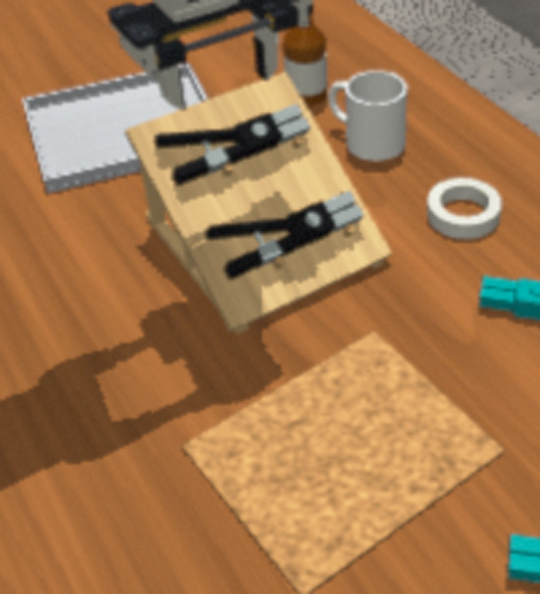

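```bash
python3 - <<'E'
from h import *
T0=tcp()
C={n:cam(n,T0) for n in ['scene','side','wrist']}
obs=[('scene',(302.3,226),(1,-1)),('scene',(366.7,240.7),(1,1)),('scene',(401.7,196),(-1,1)),
('side',(227,169.3),(-1,1)),('side',(286.3,147),(1,1)),('side',(324.4,215.6),(1,-1)),('side',(267,240.4),(-1,-1)),
('wrist',(217,70),(-1,1)),('wrist',(493,67),(1,1))]
def rk(p,s,u,n=0):
    c,s_=np.cos(p[2]),np.sin(p[2]); l=np.array([s, u*np.cos(np.pi/6)-n*.5, p[3]+u*.5+n*np.cos(np.pi/6)])
    return np.array([p[0]+c*l[0]-s_*l[1],p[1]+s_*l[0]+c*l[1],l[2]])
def f(p): return np.concatenate([proj(C[n],rk(p,105*a,130*b))[0]-uv for n,uv,(a,b) in obs])
r=least_squares(f,[525,0,0,81.]); print(r.x, r.fun.reshape(-1,2).round(1))
p=r.x
def tri(l):
    g=lambda P: np.concatenate([proj(C[n],P)[0]-uv for n,uv in l])
    q=least_squares(g,[525,0,100.]); return q.x,q.fun.round(1)
for l in ([('scene',(326.7,206)),('side',(295.9,200.7))],[('scene',(356,210.7)),('side',(276.7,168.1)),('wrist',(381,171))]):
    P,e=tri(l)
    d=P-np.array([p[0],p[1],p[3]]); d[:2]=np.array([[np.cos(p[2]),np.sin(p[2])],[-np.sin(p[2]),np.cos(p[2])]])@d[:2]
    print(P.round(1),e,'rack x,up,normal',d[0].round(1),(d[1]*.866+d[2]*.5).round(1),(-d[1]*.5+d[2]*.866).round(1))
s=C['scene']; d=C['side']
print('mat scene',[back(s,uv,6)[:2].round(0) for uv in [(290,134),(251.7,174),(298.3,199.3),(334,155.7)]])
print('mat side',[back(d,(180+a/2.7,120+b/2.7),6)[:2].round(0) for a,b in [(375,333),(502,450),(303,592),(183,447)]])
print('tray scene rim',[back(s,(240+a/3,120+b/3),22)[:2].round(0) for a,b in [(603,311),(748,432),(596,577),(450,437)]])
E
```

```text
[ 5.55147557e+02 -4.80176555e+00  1.19988087e-02  7.69325876e+01] [[-0.1  0.8]
 [-3.7  1.2]
 [-0.5 -0.4]
 [-0.8 -2. ]
 [-1.2 -0.8]
 [-0.1 -2.5]
 [-1.7  0.7]
 [ 0.4  0.4]
 [-0.8 -0.2]]
[582.8 -78.2  74.5] [-0.1  0.  -0.1 -0. ] rack x,up,normal 26.8 -65.1 34.7
[579.7  27.7 135.2] [-0.4  0.7 -0.4 -0.5 -0.1  0.1] rack x,up,normal 24.9 57.0 34.3
mat scene [array([ 365., -413.]), array([ 595., -396.]), array([ 580., -199.]), array([ 349., -220.])]
mat side [array([ 579., -208.]), array([ 595., -401.]), array([ 362., -419.]), array([ 342., -227.])]
tray scene rim [array([379., 235.]), array([417., 428.]), array([653., 385.]), array([611., 189.])]
```

Scene: black clamps on the board have pins at scene px (327,206) for clamp_1 (lower) and (356,211) for clamp_2 (upper). The look-alikes are turquoise, at (220,150) and (240,220), off the board, so I reject them. The mat is on the −y side and the tray on the +y side. The triangulated pins are 122 mm apart up the slope (123 expected). Next I hover over clamp_1's handles.

>>> {"api": "arm_command", "payload": {
  "plan": [
    {"wx": -0.1428},
    {"wx": -0.1428},
    {"wx": -0.1428},
    {"wx": -0.1428},
    {"wx": -0.1428},
    {"wx": -0.1428},
    {"wx": -0.1428},
    {"wx": -0.1428},
    {"wx": -0.1428},
    {"wx": -0.1428},
    {"wx": -0.1428},
    {"wy": -0.1309},
    {"wy": -0.1309},
    {"wy": -0.1309},
    {"wy": -0.1309},
    {"tx": 1.28, "ty": 0.68, "tz": -3.6},
    {"tx": 1.28, "ty": 0.68, "tz": -3.6},
    {"tx": 1.28, "ty": 0.68, "tz": -3.6},
    {"tx": 1.28, "ty": 0.68, "tz": -3.6},
    {}
  ]
}}

```text
invalid input at $.plan[0]: expected keys tx, ty, tz, wx, wy, wz, jaw
```

```bash
python3 - <<'E'
from h import *
o=readout.get_obs(); T=tcp(o); print(o['time'],T.round(3),o['joint_positions'].round(2),o['contact_force'].round(1)); np.save('T1.npy',T)
im=imaging.capture('wrist'); cv2.imwrite('pics/w1.png',im)
E
```

```text
0.15 [[-1.00000e-03  0.00000e+00  1.00000e+00  5.24735e+02]
 [ 0.00000e+00  1.00000e+00 -0.00000e+00  7.60000e-02]
 [-1.00000e+00  0.00000e+00 -1.00000e-03  2.48213e+02]
 [ 0.00000e+00  0.00000e+00  0.00000e+00  1.00000e+00]] [-0.15  0.34  1.52  0.    1.28 -0.15] [ 0.6 -0.2 -0.5]
```

View pics/w1.png

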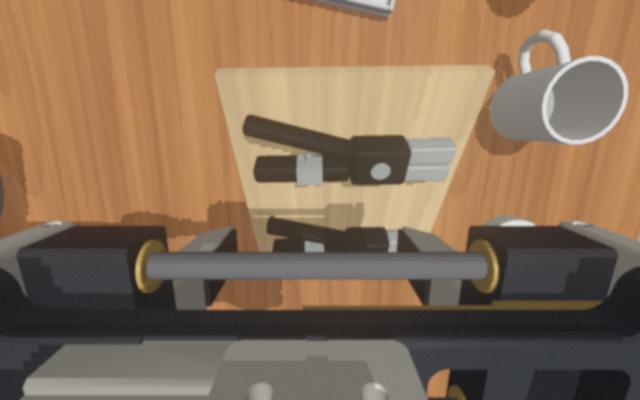

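The arm didn't move; the call was refused because every row needs all seven keys. The wrist view is unchanged, with clamp_2's pin at (381,171).

>>> {"api": "arm_command", "payload": {
  "plan": [
    {"tx": 0, "ty": 0, "tz": 0, "wx": -0.1428, "wy": 0, "wz": 0, "jaw": 1},
    {"tx": 0, "ty": 0, "tz": 0, "wx": -0.1428, "wy": 0, "wz": 0, "jaw": 1},
    {"tx": 0, "ty": 0, "tz": 0, "wx": -0.1428, "wy": 0, "wz": 0, "jaw": 1},
    {"tx": 0, "ty": 0, "tz": 0, "wx": -0.1428, "wy": 0, "wz": 0, "jaw": 1},
    {"tx": 0, "ty": 0, "tz": 0, "wx": -0.1428, "wy": 0, "wz": 0, "jaw": 1},
    {"tx": 0, "ty": 0, "tz": 0, "wx": -0.1428, "wy": 0, "wz": 0, "jaw": 1},
    {"tx": 0, "ty": 0, "tz": 0, "wx": -0.1428, "wy": 0, "wz": 0, "jaw": 1},
    {"tx": 0, "ty": 0, "tz": 0, "wx": -0.1428, "wy": 0, "wz": 0, "jaw": 1},
    {"tx": 0, "ty": 0, "tz": 0, "wx": -0.1428, "wy": 0, "wz": 0, "jaw": 1},
    {"tx": 0, "ty": 0, "tz": 0, "wx": -0.1428, "wy": 0, "wz": 0, "jaw": 1},
    {"tx": 0, "ty": 0, "tz": 0, "wx": -0.1428, "wy": 0, "wz": 0, "jaw": 1},
    {"tx": 0, "ty": 0, "tz": 0, "wx": 0, "wy": -0.1309, "wz": 0, "jaw": 1},
    {"tx": 0, "ty": 0, "tz": 0, "wx": 0, "wy": -0.1309, "wz": 0, "jaw": 1},
    {"tx": 0, "ty": 0, "tz": 0, "wx": 0, "wy": -0.1309, "wz": 0, "jaw": 1},
    {"tx": 0, "ty": 0, "tz": 0, "wx": 0, "wy": -0.1309, "wz": 0, "jaw": 1},
    {"tx": 1.28, "ty": 0.68, "tz": -3.6, "wx": 0, "wy": 0, "wz": 0, "jaw": 1},
    {"tx": 1.28, "ty": 0.68, "tz": -3.6, "wx": 0, "wy": 0, "wz": 0, "jaw": 1},
    {"tx": 1.28, "ty": 0.68, "tz": -3.6, "wx": 0, "wy": 0, "wz": 0, "jaw": 1},
    {"tx": 1.28, "ty": 0.68, "tz": -3.6, "wx": 0, "wy": 0, "wz": 0, "jaw": 1},
    {"tx": 0, "ty": 0, "tz": 0, "wx": 0, "wy": 0, "wz": 0, "jaw": 1}
  ]
}}

```text
time: 2.2
tool_pos: [495.9, -100.9, 128.9]
tcp_rot: [0.011, 1.045, 1.578]
contact_force: [0.9, 1.1, 0.1]
grip_width: 92.1
```

```bash
python3 - <<'E'
from h import *
o=readout.get_obs(); T=tcp(o); print(o['time'],T.round(3),o['joint_positions'].round(2),o['contact_force'].round(1)); np.save('T1.npy',T)
im=imaging.capture('wrist'); cv2.imwrite('pics/w1.png',im)
E
```

```text
2.2 [[-3.00000e-03 -1.00000e+00  5.00000e-03  4.95909e+02]
 [ 5.02000e-01  3.00000e-03  8.65000e-01 -1.00872e+02]
 [-8.65000e-01  6.00000e-03  5.02000e-01  1.28944e+02]
 [ 0.00000e+00  0.00000e+00  0.00000e+00  1.00000e+00]] [-0.6   0.57  1.64  0.44  1.28 -2.37] [0.9 1.1 0.1]
```

View pics/w1.png

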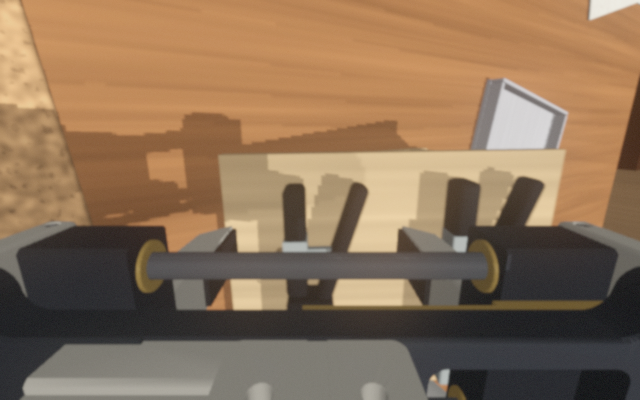

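```bash
cat >> h.py <<'E'
def clampT(o,yaw,tilt=np.pi/6):
    T=np.eye(4); T[:3,:3]=R.from_euler('z',yaw).as_matrix()@R.from_euler('x',tilt).as_matrix(); T[:3,3]=o; return T
def draw(im,cm,T,lev=0.0):
    def poly(pts,col):
        P=np.array(pts,float)@T[:3,:3].T+T[:3,3]; q=proj(cm,P)
        cv2.polylines(im,[q.round().astype(int)],True,col,1)
    box=lambda x0,x1,y0,y1,z:[(x0,y0,z),(x1,y0,z),(x1,y1,z),(x0,y1,z)]
    poly(box(-24,24,-18,18,30),(0,255,0)); poly(box(-110,-24,-18,-2,25),(0,255,255)); poly(box(24,62,-18,-2,24),(0,255,255))
    d=np.array([-90,30.]);d/=np.linalg.norm(d);n=np.array([-d[1],d[0]])*6
    c,s=np.cos(lev),np.sin(lev); M=np.array([[c,-s],[s,c]])
    pp=[M@p for p in (np.array([-20,10])+n,np.array([-110,40])+n,np.array([-110,40])-n,np.array([-20,10])-n)]
    poly([(a,b,25) for a,b in pp],(0,0,255))
E
python3 - <<'E'
from h import *
T=np.load('T1.npy'); out=[]
C1=clampT([582.8,-63.2,48.5],.012);C2=clampT([579.7,42.7,109.2],.012)
im=cv2.imread('pics/w1.png'); draw(im,cam('wrist',T),C1); draw(im,cam('wrist',T),C2)
cv2.imwrite('pics/w1o.png',cv2.resize(im[130:340,180:600],None,fx=1.9,fy=1.9))
im=cv2.imread('pics/side0.png'); im=cv2.resize(im[140:250,210:340],None,fx=4,fy=4,interpolation=cv2.INTER_CUBIC)
c,M=cam('side'); c=dict(c); c['fx']*=4;c['fy']*=4;c['cx']=(c['cx']-210)*4;c['cy']=(c['cy']-140)*4
draw(im,(c,M),C1);draw(im,(c,M),C2); cv2.imwrite('pics/s0o.png',im)
E
```

```text
(no output)
```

View pics/w1o.png

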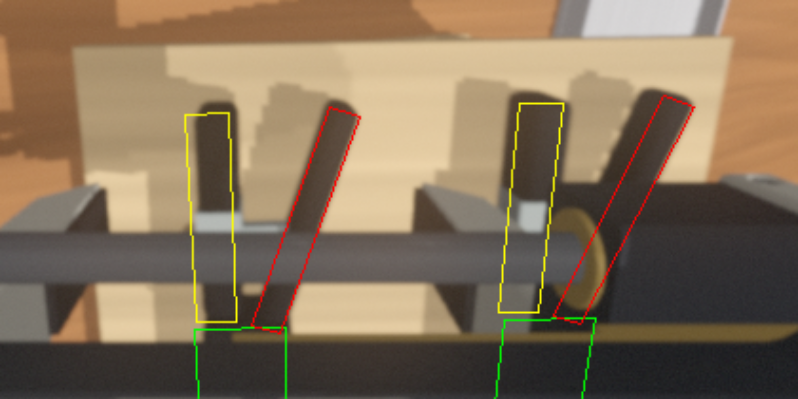

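View pics/s0o.png

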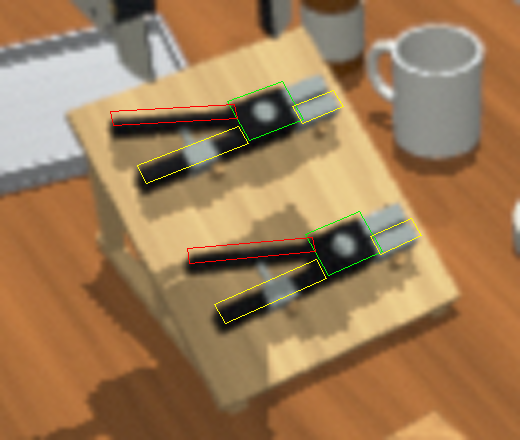

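```bash
python3 - <<'E'
from h import *
T=np.load('T1.npy')
C1=clampT([580.5,-61.2,45],-.01);C2=clampT([578,44.7,105.7],-.01)
a=cv2.imread('pics/w1.png'); draw(a,cam('wrist',T),C1); draw(a,cam('wrist',T),C2)
a=cv2.resize(a[130:340,200:560],None,fx=2.2,fy=2.2)
def z(n,T,x0,y0,x1,y1,k,f):
    im=cv2.imread(f); im=cv2.resize(im[y0:y1,x0:x1],None,fx=k,fy=k,interpolation=cv2.INTER_CUBIC)
    c,M=cam(n,T); c=dict(c); c['fx']*=k;c['fy']*=k;c['cx']=(c['cx']-x0)*k;c['cy']=(c['cy']-y0)*k
    draw(im,(c,M),C1);draw(im,(c,M),C2); return im
cv2.imwrite('pics/o1.png',z('wrist',T,200,150,560,340,2.2,'pics/w1.png'))
cv2.imwrite('pics/o2.png',np.hstack([z('side',None,220,140,330,240,3.6,'pics/side0.png'),z('scene',None,300,170,410,270,3.6,'pics/scene0.png')]))
E
```

```text
(no output)
```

View pics/o1.png

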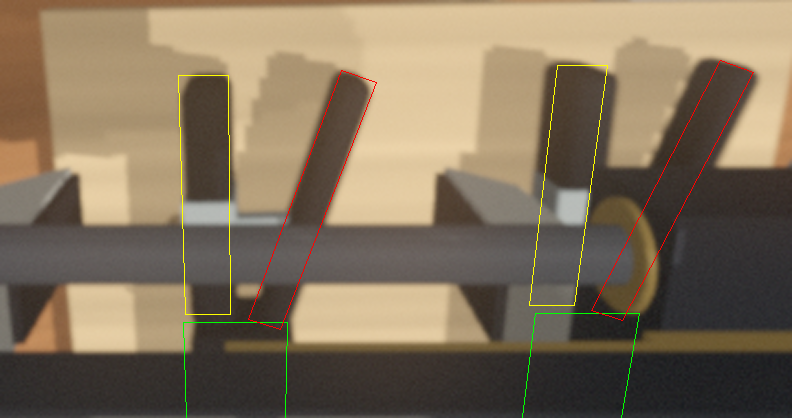

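View pics/o2.png

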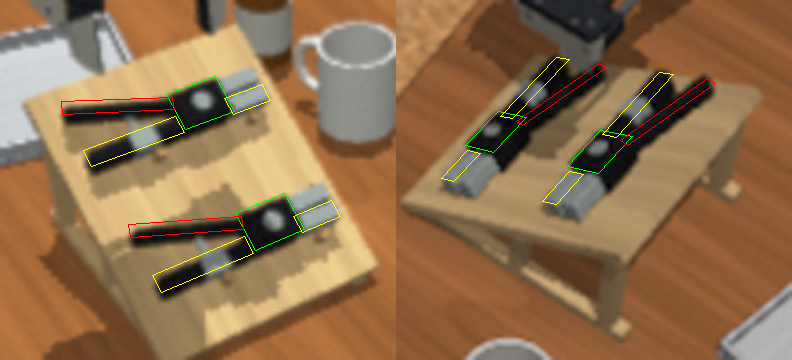

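Overlays fit both clamps to about 2–3 mm. In w1 the fixed handle is at (295,185–280) and the lever at (355,190), and both sit between the fingers at (205,270) and (430,265). Next I descend and squeeze clamp_1 gently.

>>> {"api": "arm_command", "payload": {
  "plan": [
    {"tx": 2.1, "ty": 0, "tz": 0.1, "wx": 0, "wy": 0, "wz": 0, "jaw": 1},
    {"tx": 2.1, "ty": 0, "tz": 0.1, "wx": 0, "wy": 0, "wz": 0, "jaw": 1},
    {"tx": 2.1, "ty": 0, "tz": 0, "wx": 0, "wy": 0, "wz": 0, "jaw": 1},
    {"tx": 0, "ty": 0, "tz": 0, "wx": 0, "wy": 0, "wz": 0, "jaw": 0.5},
    {"tx": 0, "ty": 0, "tz": 0, "wx": 0, "wy": 0, "wz": 0, "jaw": 0.35},
    {"tx": 0, "ty": 0, "tz": 0, "wx": 0, "wy": 0, "wz": 0, "jaw": 0.3},
    {"tx": 0, "ty": 0, "tz": 0, "wx": 0, "wy": 0, "wz": 0, "jaw": 0.25}
  ]
}}

```text
time: 2.95
tool_pos: [498.6, -66.4, 79.9]
tcp_rot: [-0.004, 1.048, 1.567]
contact_force: [0.5, -0.2, -0.0]
grip_width: 64.3
```

```bash
python3 - <<'E'
from h import *
o=readout.get_obs(); T=tcp(o); print(o['time'],T.round(3)[:3],o['joint_positions'].round(2),o['contact_force'].round(1),o['grip_width']); 
n=np.linalg.inv(clampT([580.5,-61.2,45],-.01))@T; print('tcp in clamp',n[:3,3])
im=imaging.capture('wrist'); cv2.imwrite('pics/w2.png',im)
E
```

```text
2.95 [[ 2.00000e-03 -1.00000e+00 -1.00000e-03  4.98558e+02]
 [ 4.99000e-01  0.00000e+00  8.67000e-01 -6.64350e+01]
 [-8.67000e-01 -2.00000e-03  4.99000e-01  7.99040e+01]] [-0.55  0.62  1.71  0.49  1.14 -2.4 ] [ 0.5 -0.2 -0. ] 64.30614349122794
tcp in clamp [-81.88532594  12.2091697   33.25433752]
```

View pics/w2.png

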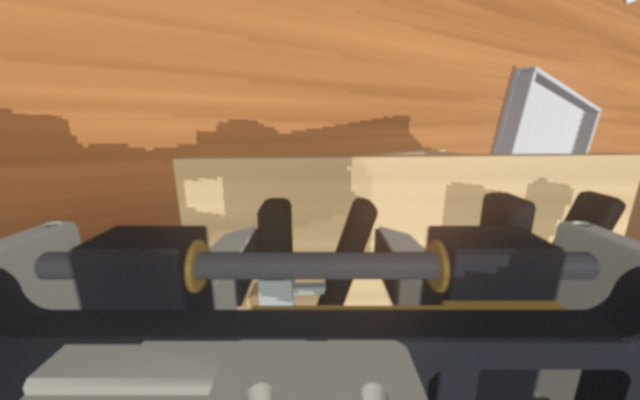

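>>> {"api": "arm_command", "payload": {
  "plan": [
    {"tx": 0.4, "ty": 0.2, "tz": -0.2, "wx": 0, "wy": 0, "wz": 0, "jaw": 0.22},
    {"tx": 0, "ty": 0, "tz": 0, "wx": 0, "wy": 0, "wz": 0, "jaw": 0.18},
    {"tx": 0, "ty": 0, "tz": 0, "wx": 0, "wy": 0, "wz": 0, "jaw": 0.13},
    {"tx": 0, "ty": 0, "tz": 0, "wx": 0, "wy": 0, "wz": 0, "jaw": 0.08},
    {"tx": 0, "ty": 0, "tz": 0, "wx": 0, "wy": 0, "wz": 0, "jaw": 0.04},
    {"tx": 0, "ty": 0, "tz": 0, "wx": 0, "wy": 0, "wz": 0, "jaw": 0.0},
    {"tx": 0, "ty": 0, "tz": 0, "wx": 0, "wy": 0, "wz": 0, "jaw": 0.0}
  ]
}}

```text
time: 3.7
tool_pos: [496.2, -66.1, 74.7]
tcp_rot: [-0.002, 1.048, 1.569]
contact_force: [-0.7, -4.1, 5.8]
grip_width: 46.1
```

```bash
python3 - <<'E'
from h import *
o=readout.get_obs(); T=tcp(o); print(o['time'],T[:3,3],o['contact_force'].round(1),o['grip_width']); 
n=np.linalg.inv(clampT([580.5,-61.2,45],-.01))@T; print('tcp in clamp',n[:3,3])
im=imaging.capture('wrist'); cv2.imwrite('pics/w3.png',im)
E
```

```text
3.7 [496.16644041 -66.0563053   74.71088334] [-0.7 -4.1  5.8] 46.05870415145456
tcp in clamp [-84.28078071   9.91963032  28.58007175]
```

View pics/w3.png

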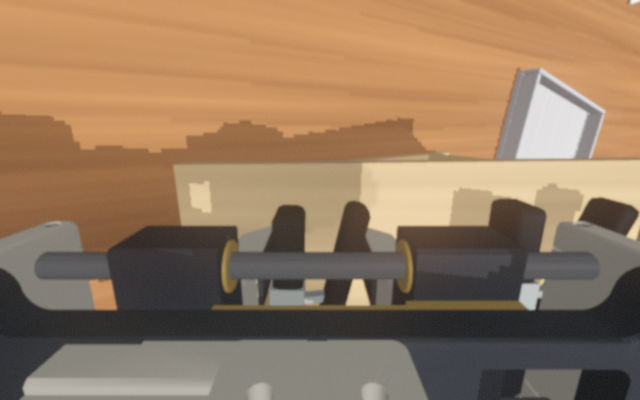

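Width reached 46 mm, below the 52 mm a ratcheted clamp allows, so clamp_1 gives. I'll finish the squeeze.

>>> {"api": "arm_command", "payload": {
  "plan": [
    {"tx": -0.2, "ty": 0, "tz": -0.1, "wx": 0, "wy": 0, "wz": 0, "jaw": -0.04},
    {"tx": 0, "ty": 0, "tz": -0.1, "wx": 0, "wy": 0, "wz": 0, "jaw": -0.08},
    {"tx": 0, "ty": 0, "tz": -0.1, "wx": 0, "wy": 0, "wz": 0, "jaw": -0.12},
    {"tx": 0, "ty": 0, "tz": -0.1, "wx": 0, "wy": 0, "wz": 0, "jaw": -0.16},
    {"tx": 0, "ty": 0, "tz": -0.1, "wx": 0, "wy": 0, "wz": 0, "jaw": -0.2},
    {"tx": 0, "ty": 0, "tz": 0, "wx": 0, "wy": 0, "wz": 0, "jaw": -0.25},
    {"tx": 0, "ty": 0, "tz": 0, "wx": 0, "wy": 0, "wz": 0, "jaw": -0.25}
  ]
}}

```text
time: 4.45
tool_pos: [495.7, -71.0, 73.4]
tcp_rot: [0.001, 1.047, 1.571]
contact_force: [-0.7, -0.7, -2.2]
grip_width: 35.1
```

```bash
python3 - <<'E'
from h import *
o=readout.get_obs(); T=tcp(o); print(o['time'],T[:3,3],o['contact_force'].round(1),o['grip_width']); 
n=np.linalg.inv(clampT([580.5,-61.2,45],-.01))@T; print('tcp in clamp',n[:3,3])
im=imaging.capture('wrist'); cv2.imwrite('pics/w4.png',im)
s=imaging.capture('side'); cv2.imwrite('pics/s4.png',s); crop(s,200,120,360,250,4,'pics/s4c.png')
E
```

```text
4.45 [495.69934276 -71.00237055  73.43071267] [-0.7 -0.7 -2.2] 35.081684858006525
tcp in clamp [-84.69839517   4.99229588  29.94665586]
```

View pics/s4c.png

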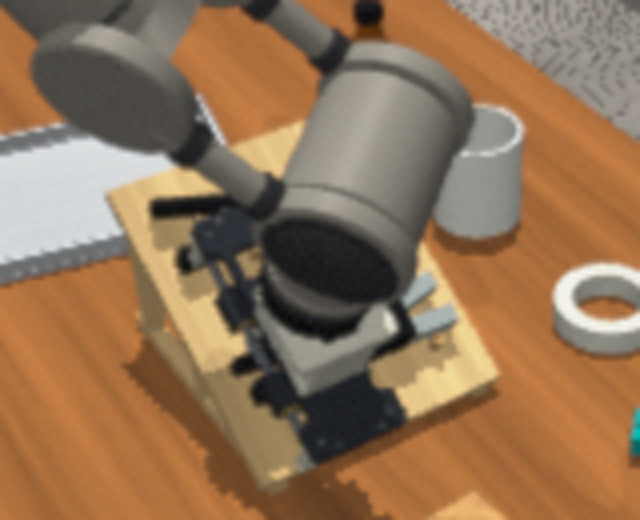

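>>> {"api": "arm_command", "payload": {
  "plan": [
    {"tx": 0, "ty": 0, "tz": 0, "wx": 0, "wy": 0, "wz": 0, "jaw": -0.35},
    {"tx": 0, "ty": 0, "tz": 0, "wx": 0, "wy": 0, "wz": 0, "jaw": -0.4}
  ]
}}

```text
time: 4.75
tool_pos: [495.8, -70.9, 73.6]
tcp_rot: [-0.0, 1.047, 1.571]
contact_force: [-0.5, -1.1, -2.0]
grip_width: 35.3
```

View pics/w4.png

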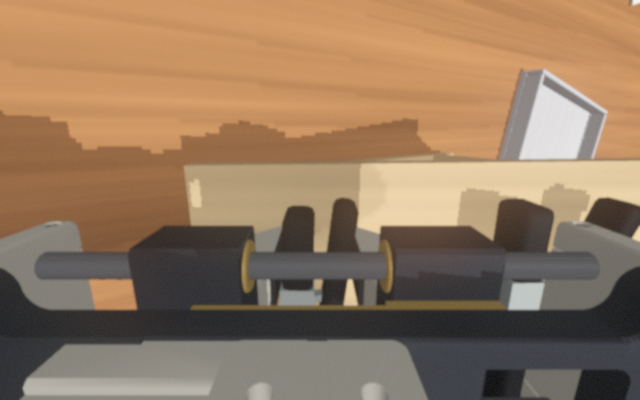

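>>> {"api": "arm_command", "payload": {
  "plan": [
    {"tx": 0, "ty": 0, "tz": 0, "wx": 0, "wy": 0, "wz": 0, "jaw": 0.2},
    {"tx": 0, "ty": 0, "tz": 0, "wx": 0, "wy": 0, "wz": 0, "jaw": 1},
    {"tx": -2.0, "ty": 0, "tz": 0, "wx": 0, "wy": 0, "wz": 0, "jaw": 1},
    {"tx": -3.0, "ty": -2.5, "tz": -0.2, "wx": 0, "wy": 0, "wz": 0, "jaw": 1},
    {"tx": -2.0, "ty": -3.5, "tz": -0.2, "wx": 0, "wy": 0, "wz": 0, "jaw": 1},
    {"tx": 0, "ty": -3.5, "tz": 0, "wx": 0, "wy": 0, "wz": 0, "jaw": 1},
    {"tx": 0, "ty": -3.0, "tz": 0, "wx": 0, "wy": 0, "wz": 0, "jaw": 1},
    {"tx": 0, "ty": 0, "tz": 0, "wx": 0, "wy": 0, "wz": 0, "jaw": 1}
  ]
}}

```text
time: 5.55
tool_pos: [623.4, -109.0, 132.2]
tcp_rot: [-0.006, 1.048, 1.567]
contact_force: [0.7, -0.7, -0.3]
grip_width: 90.6
```

```bash
python3 - <<'E'
from h import *
o=readout.get_obs(); T=tcp(o); print(o['time'],T.round(3)[:3],o['contact_force'].round(1),o['grip_width']); np.save('T5.npy',T)
C1=clampT([580.5,-61.2,45],-.01);C2=clampT([578,44.7,105.7],-.01)
print((np.linalg.inv(C1)@T)[:3,3])
im=imaging.capture('wrist'); cv2.imwrite('pics/w5.png',im)
draw(im,cam('wrist',T),C1,.22); draw(im,cam('wrist',T),C2); crop(im,180,90,580,320,2,'pics/w5o.png')
E
```

```text
5.55 [[ 2.00000e-03 -1.00000e+00 -2.00000e-03  6.23439e+02]
 [ 5.00000e-01 -1.00000e-03  8.66000e-01 -1.08984e+02]
 [-8.66000e-01 -3.00000e-03  5.00000e-01  1.32154e+02]] [ 0.7 -0.7 -0.3] 90.62635477184794
[43.41479263  2.56894054 99.15372537]
```

View pics/w5o.png

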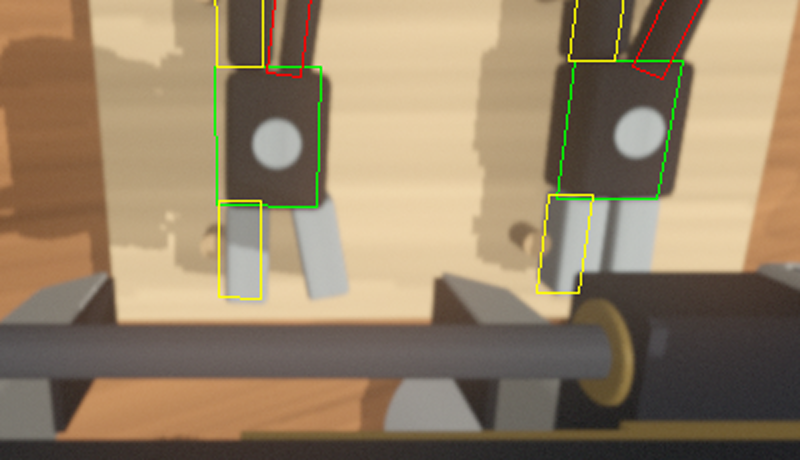

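w5 shows clamp_1's jaws spread, with its block centred at raw px (318,160), about 3 mm upslope of my model. I grip the block now.

>>> {"api": "arm_command", "payload": {
  "plan": [
    {"tx": 0, "ty": 2.2, "tz": 0.05, "wx": 0, "wy": 0, "wz": 0, "jaw": 1},
    {"tx": 1.5, "ty": 2.1, "tz": 0, "wx": 0, "wy": 0, "wz": 0, "jaw": 1},
    {"tx": 2.8, "ty": 0, "tz": 0, "wx": 0, "wy": 0, "wz": 0, "jaw": 0.6},
    {"tx": 2.8, "ty": 0, "tz": 0, "wx": 0, "wy": 0, "wz": 0, "jaw": 0.4},
    {"tx": 0, "ty": 0, "tz": 0, "wx": 0, "wy": 0, "wz": 0, "jaw": 0.1},
    {"tx": 0, "ty": 0, "tz": 0, "wx": 0, "wy": 0, "wz": 0, "jaw": -0.2},
    {"tx": 0, "ty": 0, "tz": 0, "wx": 0, "wy": 0, "wz": 0, "jaw": -0.4},
    {"tx": 0, "ty": 0, "tz": 0, "wx": 0, "wy": 0, "wz": 0, "jaw": -0.4}
  ]
}}

```text
time: 6.4
tool_pos: [577.4, -73.4, 71.1]
tcp_rot: [0.001, 1.047, 1.571]
contact_force: [-1.2, -0.3, -1.0]
grip_width: 48.2
```

>>> {"api": "arm_command", "payload": {
  "plan": [
    {"tx": 0, "ty": 0, "tz": 0, "wx": 0, "wy": 0, "wz": 0, "jaw": -0.5},
    {"tx": 0, "ty": 0, "tz": 0, "wx": 0, "wy": 0, "wz": 0, "jaw": -0.5},
    {"tx": 0, "ty": 0, "tz": 0, "wx": 0, "wy": 0, "wz": 0, "jaw": -0.5}
  ]
}}

```text
time: 6.7
tool_pos: [577.7, -73.4, 71.0]
tcp_rot: [0.001, 1.047, 1.571]
contact_force: [-0.6, 0.6, 0.8]
grip_width: 36.0
```

Gripped at 36.0 mm, the block's width. I lift it, level it and carry it to the mat.

>>> {"api": "arm_command", "payload": {
  "plan": [
    {"tx": -1.5, "ty": 0, "tz": 0, "wx": 0, "wy": 0, "wz": 0, "jaw": -0.5},
    {"tx": -2.2, "ty": 0, "tz": 0, "wx": 0, "wy": 0, "wz": 0, "jaw": -0.5},
    {"tx": -2.3, "ty": 0, "tz": 0, "wx": 0, "wy": 0, "wz": 0, "jaw": -0.5},
    {"tx": 0, "ty": 0, "tz": 0, "wx": 0, "wy": 0.1309, "wz": 0, "jaw": -0.5},
    {"tx": 0, "ty": 0, "tz": 0, "wx": 0, "wy": 0.1309, "wz": 0, "jaw": -0.5},
    {"tx": 0, "ty": 0, "tz": 0, "wx": 0, "wy": 0.1309, "wz": 0, "jaw": -0.5},
    {"tx": 0, "ty": 0, "tz": 0, "wx": 0, "wy": 0.1309, "wz": 0, "jaw": -0.5},
    {"tx": 0, "ty": 1.3, "tz": -3.6, "wx": -0.02, "wy": 0, "wz": 0, "jaw": -0.5},
    {"tx": 0, "ty": 1.3, "tz": -3.6, "wx": -0.02, "wy": 0, "wz": 0, "jaw": -0.5},
    {"tx": 0, "ty": 1.3, "tz": -3.6, "wx": -0.02, "wy": 0, "wz": 0, "jaw": -0.5},
    {"tx": 0, "ty": 1.3, "tz": -3.6, "wx": -0.02, "wy": 0, "wz": 0, "jaw": -0.5},
    {"tx": 1, "ty": 1.3, "tz": -3.6, "wx": 0, "wy": 0, "wz": 0, "jaw": -0.5},
    {"tx": 2, "ty": 1.3, "tz": -3.6, "wx": 0, "wy": 0, "wz": 0, "jaw": -0.5},
    {"tx": 2, "ty": 1.3, "tz": -3.5, "wx": 0, "wy": 0, "wz": 0, "jaw": -0.5},
    {"tx": 0, "ty": 0, "tz": 0, "wx": 0, "wy": 0, "wz": 0, "jaw": -0.5},
    {"tx": 0, "ty": 0, "tz": 0, "wx": 0, "wy": 0, "wz": 0, "jaw": -0.5}
  ]
}}

```text
time: 8.3
tool_pos: [499.0, -358.8, 71.8]
tcp_rot: [0.559, 1.568, 2.208]
contact_force: [0.4, -0.1, -1.7]
grip_width: 35.5
```

```bash
python3 - <<'E'
from h import *
o=readout.get_obs(); T=tcp(o); print(o['time'],T.round(3)[:3],o['contact_force'].round(1),o['grip_width'],o['joint_positions'].round(2))
s=imaging.capture('side'); cv2.imwrite('pics/s6.png',s); crop(s,200,120,440,330,3,'pics/s6c.png')
E
```

```text
8.3 [[-2.00000e-03 -9.97000e-01 -7.80000e-02  4.98950e+02]
 [ 2.00000e-03 -7.80000e-02  9.97000e-01 -3.58756e+02]
 [-1.00000e+00  1.00000e-03  2.00000e-03  7.17500e+01]] [ 0.4 -0.1 -1.7] 35.49277426889053 [-0.75  0.68  1.47  0.    0.99 -2.4 ]
```

View pics/s6c.png

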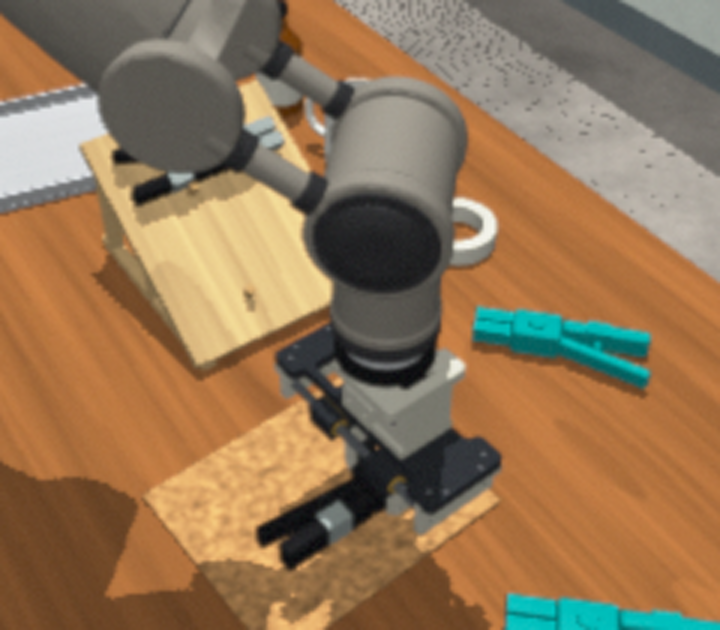

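>>> {"api": "arm_command", "payload": {
  "plan": [
    {"tx": 1.5, "ty": 0, "tz": 0, "wx": 0, "wy": 0, "wz": 0, "jaw": -0.5},
    {"tx": 1.3, "ty": 0, "tz": 0, "wx": 0, "wy": 0, "wz": 0, "jaw": -0.5},
    {"tx": 0.2, "ty": 0, "tz": 0, "wx": 0, "wy": 0, "wz": 0, "jaw": -0.5},
    {"tx": 0.1, "ty": 0, "tz": 0, "wx": 0, "wy": 0, "wz": 0, "jaw": -0.5},
    {"tx": 0.1, "ty": 0, "tz": 0, "wx": 0, "wy": 0, "wz": 0, "jaw": -0.5},
    {"tx": 0.1, "ty": 0, "tz": 0, "wx": 0, "wy": 0, "wz": 0, "jaw": -0.5},
    {"tx": 0, "ty": 0, "tz": 0, "wx": 0, "wy": 0, "wz": 0, "jaw": -0.5}
  ]
}}

```text
time: 9.05
tool_pos: [500.0, -358.8, 40.2]
tcp_rot: [-2.308, 1.57, -0.657]
contact_force: [-0.0, -0.0, -3.4]
grip_width: 35.7
```

>>> {"api": "arm_command", "payload": {
  "plan": [
    {"tx": 0.15, "ty": 0, "tz": 0, "wx": 0, "wy": 0, "wz": 0, "jaw": -0.5},
    {"tx": 0.15, "ty": 0, "tz": 0, "wx": 0, "wy": 0, "wz": 0, "jaw": -0.5},
    {"tx": 0.1, "ty": 0, "tz": 0, "wx": 0, "wy": 0, "wz": 0, "jaw": -0.5},
    {"tx": 0, "ty": 0, "tz": 0, "wx": 0, "wy": 0, "wz": 0, "jaw": -0.5}
  ]
}}

```text
time: 9.45
tool_pos: [499.7, -358.6, 35.7]
tcp_rot: [0.575, 1.57, 2.225]
contact_force: [0.2, -0.4, -1.6]
grip_width: 35.9
```

>>> {"api": "arm_command", "payload": {
  "plan": [
    {"tx": 0.1, "ty": 0, "tz": 0, "wx": 0, "wy": 0, "wz": 0, "jaw": -0.5},
    {"tx": 0.1, "ty": 0, "tz": 0, "wx": 0, "wy": 0, "wz": 0, "jaw": -0.5},
    {"tx": 0, "ty": 0, "tz": 0, "wx": 0, "wy": 0, "wz": 0, "jaw": -0.5}
  ]
}}

```text
time: 9.75
tool_pos: [499.8, -358.6, 33.8]
tcp_rot: [0.357, 1.571, 2.008]
contact_force: [0.2, -0.8, -3.7]
grip_width: 35.9
```

>>> {"api": "arm_command", "payload": {
  "plan": [
    {"tx": 0.1, "ty": 0, "tz": 0, "wx": 0, "wy": 0, "wz": 0, "jaw": -0.5},
    {"tx": 0.1, "ty": 0, "tz": 0, "wx": 0, "wy": 0, "wz": 0, "jaw": -0.5},
    {"tx": 0, "ty": 0, "tz": 0, "wx": 0, "wy": 0, "wz": 0, "jaw": -0.5}
  ]
}}

```text
time: 10.05
tool_pos: [499.8, -358.6, 31.8]
tcp_rot: [0.455, 1.571, 2.106]
contact_force: [-0.3, 0.2, -2.7]
grip_width: 35.7
```

>>> {"api": "arm_command", "payload": {
  "plan": [
    {"tx": 0.1, "ty": 0, "tz": 0, "wx": 0, "wy": 0, "wz": 0, "jaw": -0.5},
    {"tx": 0, "ty": 0, "tz": 0, "wx": 0, "wy": 0, "wz": 0, "jaw": -0.5}
  ]
}}

```text
time: 10.25
tool_pos: [499.8, -358.7, 30.8]
tcp_rot: [0.413, 1.571, 2.064]
contact_force: [0.3, -0.3, -3.0]
grip_width: 35.7
```

```bash
python3 - <<'E'
from h import *
o=readout.get_obs(); T=tcp(o); print(o['time'],o['contact_force'].round(1))
s=imaging.capture('side'); crop(s,260,230,390,340,5,'pics/s7c.png')
E
```

```text
10.25 [ 0.3 -0.3 -3. ]
```

View pics/s7c.png

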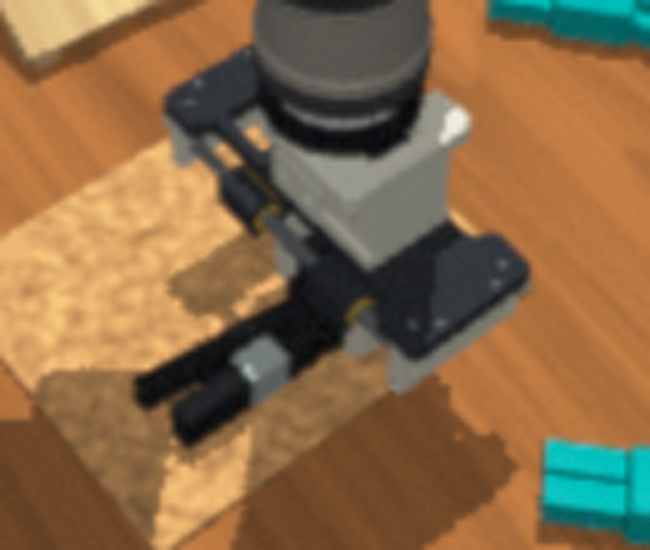

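>>> {"api": "arm_command", "payload": {
  "plan": [
    {"tx": 0.1, "ty": 0, "tz": 0, "wx": 0, "wy": 0, "wz": 0, "jaw": -0.5},
    {"tx": 0, "ty": 0, "tz": 0, "wx": 0, "wy": 0, "wz": 0, "jaw": -0.5}
  ]
}}

```text
time: 10.5
tool_pos: [499.8, -358.6, 29.8]
tcp_rot: [0.083, 1.571, 1.734]
contact_force: [-0.1, 0.3, -3.3]
grip_width: 36.0
```

>>> {"api": "arm_command", "payload": {
  "plan": [
    {"tx": 0.1, "ty": 0, "tz": 0, "wx": 0, "wy": 0, "wz": 0, "jaw": -0.5},
    {"tx": 0, "ty": 0, "tz": 0, "wx": 0, "wy": 0, "wz": 0, "jaw": -0.5}
  ]
}}

```text
time: 10.7
tool_pos: [499.9, -358.8, 29.3]
tcp_rot: [-2.318, 1.57, -0.667]
contact_force: [-1.5, 0.6, 1.2]
grip_width: 35.6
```

>>> {"api": "arm_command", "payload": {
  "plan": [
    {"tx": 0, "ty": 0, "tz": 0, "wx": 0, "wy": 0, "wz": 0, "jaw": 0.1},
    {"tx": 0, "ty": 0, "tz": 0, "wx": 0, "wy": 0, "wz": 0, "jaw": 0.2},
    {"tx": -1, "ty": 0, "tz": 0, "wx": 0, "wy": 0, "wz": 0, "jaw": 0.2},
    {"tx": -3, "ty": 0, "tz": 0, "wx": 0, "wy": 0, "wz": 0, "jaw": 0.4},
    {"tx": -4, "ty": 0, "tz": 0, "wx": 0, "wy": 0, "wz": 0, "jaw": 1},
    {"tx": -4, "ty": -3, "tz": 0, "wx": 0, "wy": 0, "wz": 0, "jaw": 1},
    {"tx": -4, "ty": -3, "tz": 2, "wx": 0, "wy": 0, "wz": 0, "jaw": 1}
  ]
}}

```text
time: 11.4
tool_pos: [556.4, -337.4, 189.3]
tcp_rot: [-2.473, 1.568, -0.826]
contact_force: [1.4, -0.9, 1.2]
grip_width: 82.5
```

```bash
python3 - <<'E'
from h import *
o=readout.get_obs(); T=tcp(o); print(o['time'],T.round(3)[:3],o['contact_force'].round(1))
s=imaging.capture('wrist'); crop(s,100,0,540,240,1.7,'pics/w8c.png')
E
```

```text
11.4 [[ 2.00000e-03 -9.97000e-01 -7.70000e-02  5.56443e+02]
 [-2.00000e-03 -7.70000e-02  9.97000e-01 -3.37404e+02]
 [-1.00000e+00 -2.00000e-03 -3.00000e-03  1.89299e+02]] [ 1.4 -0.9  1.2]
```

View pics/w8c.png

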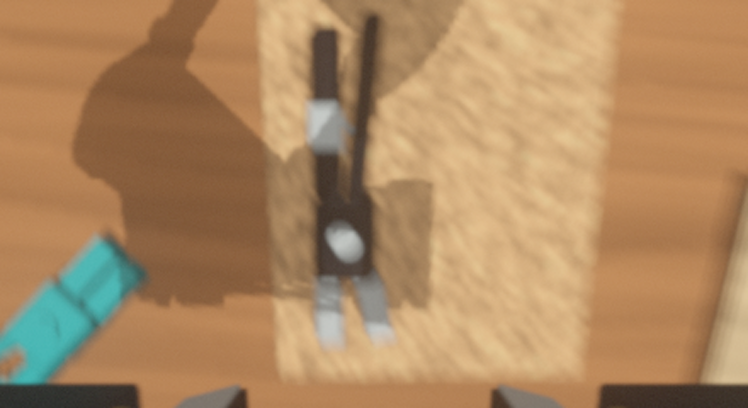

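w8 shows clamp_1 flat on the mat, pin face up, with its jaws spread (block at crop px (345,240)). Now clamp_2.

>>> {"api": "arm_command", "payload": {
  "plan": [
    {"tx": -0.5, "ty": 0, "tz": 0, "wx": 0.088, "wy": 0, "wz": 0, "jaw": 1},
    {"tx": 0, "ty": 0, "tz": 0, "wx": 0, "wy": -0.1309, "wz": 0, "jaw": 1},
    {"tx": 0, "ty": 0, "tz": 0, "wx": 0, "wy": -0.1309, "wz": 0, "jaw": 1},
    {"tx": 0, "ty": 0, "tz": 0, "wx": 0, "wy": -0.1309, "wz": 0, "jaw": 1},
    {"tx": 0, "ty": 0, "tz": 0, "wx": 0, "wy": -0.1309, "wz": 0, "jaw": 1},
    {"tx": 2.0, "ty": 0.8, "tz": 3.8, "wx": 0, "wy": 0, "wz": 0, "jaw": 1},
    {"tx": 2.0, "ty": 0.8, "tz": 3.8, "wx": 0, "wy": 0, "wz": 0, "jaw": 1},
    {"tx": 2.0, "ty": 0.8, "tz": 3.8, "wx": 0, "wy": 0, "wz": 0, "jaw": 1},
    {"tx": 2.0, "ty": 0.8, "tz": 3.8, "wx": 0, "wy": 0, "wz": 0, "jaw": 1},
    {"tx": 2.0, "ty": 0.8, "tz": 3.8, "wx": 0, "wy": 0, "wz": 0, "jaw": 1},
    {"tx": 2.0, "ty": 0.8, "tz": 3.8, "wx": 0, "wy": 0, "wz": 0, "jaw": 1},
    {"tx": 2.0, "ty": 0.8, "tz": 3.8, "wx": 0, "wy": 0, "wz": 0, "jaw": 1},
    {"tx": 2.0, "ty": 0.8, "tz": 3.8, "wx": 0, "wy": 0, "wz": 0, "jaw": 1},
    {"tx": 0, "ty": 0, "tz": 0, "wx": 0, "wy": 0, "wz": 0, "jaw": 1},
    {"tx": 0, "ty": 0, "tz": 0, "wx": 0, "wy": 0, "wz": 0, "jaw": 1}
  ]
}}

```text
time: 12.95
tool_pos: [494.7, 8.8, 205.3]
tcp_rot: [-0.003, 1.048, 1.562]
contact_force: [0.1, 0.3, -0.4]
grip_width: 91.8
```

```bash
python3 - <<'E'
from h import *
o=readout.get_obs(); T=tcp(o); print(o['time'],T.round(3)[:3],o['contact_force'].round(1),o['joint_positions'].round(2)); np.save('T9.npy',T)
C2=clampT([578,44.8,111.5],-.01)
print((np.linalg.inv(C2)@T)[:3,3])
im=imaging.capture('wrist'); cv2.imwrite('pics/w9.png',im)
draw(im,cam('wrist',T),C2); crop(im,180,90,580,320,2,'pics/w9o.png')
E
```

```text
12.95 [[ 4.00000e-03 -1.00000e+00  4.00000e-03  4.94746e+02]
 [ 4.99000e-01  6.00000e-03  8.67000e-01  8.76700e+00]
 [-8.67000e-01 -2.00000e-03  4.99000e-01  2.05261e+02]] [ 0.1  0.3 -0.4] [-0.42  0.4   1.68  0.49  1.32 -2.18]
[-82.88906367  14.95583331  99.63164669]
```

View pics/w9o.png

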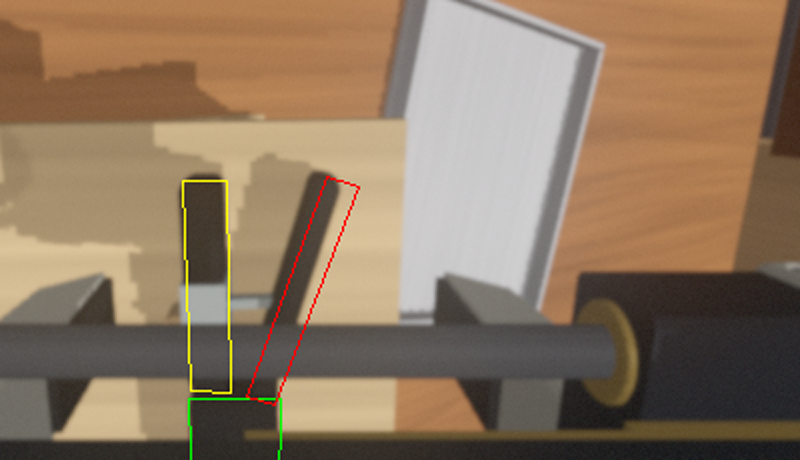

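Overlay matches clamp_2's fixed handle (crop px (205,230)). Next I descend and squeeze gently.

>>> {"api": "arm_command", "payload": {
  "plan": [
    {"tx": 2.3, "ty": 0.2, "tz": -0.3, "wx": 0, "wy": 0, "wz": 0, "jaw": 1},
    {"tx": 2.4, "ty": 0, "tz": -0.3, "wx": 0, "wy": 0, "wz": 0, "jaw": 1},
    {"tx": 2.3, "ty": 0, "tz": 0, "wx": 0, "wy": 0, "wz": 0, "jaw": 0.7},
    {"tx": 0, "ty": 0, "tz": 0, "wx": 0, "wy": 0, "wz": 0, "jaw": 0.4},
    {"tx": 0, "ty": 0, "tz": 0, "wx": 0, "wy": 0, "wz": 0, "jaw": 0.32},
    {"tx": 0, "ty": 0, "tz": 0, "wx": 0, "wy": 0, "wz": 0, "jaw": 0.28},
    {"tx": 0, "ty": 0, "tz": 0, "wx": 0, "wy": 0, "wz": 0, "jaw": 0.24},
    {"tx": 0, "ty": 0, "tz": 0, "wx": 0, "wy": 0, "wz": 0, "jaw": 0.2},
    {"tx": 0, "ty": 0, "tz": 0, "wx": 0, "wy": 0, "wz": 0, "jaw": 0.15},
    {"tx": 0, "ty": 0, "tz": 0, "wx": 0, "wy": 0, "wz": 0, "jaw": 0.1},
    {"tx": 0, "ty": 0, "tz": 0, "wx": 0, "wy": 0, "wz": 0, "jaw": 0.05},
    {"tx": 0, "ty": 0, "tz": 0, "wx": 0, "wy": 0, "wz": 0, "jaw": 0.0},
    {"tx": 0, "ty": 0, "tz": 0, "wx": 0, "wy": 0, "wz": 0, "jaw": 0.0}
  ]
}}

```text
time: 14.3
tool_pos: [493.4, 37.1, 141.4]
tcp_rot: [-0.004, 1.049, 1.56]
contact_force: [-1.5, -5.4, 3.6]
grip_width: 48.2
```

```bash
python3 - <<'E'
from h import *
o=readout.get_obs(); T=tcp(o); print(o['time'],T.round(3)[:3],o['contact_force'].round(1),o['grip_width'])
C2=clampT([578,44.8,111.5],-.01)
print((np.linalg.inv(C2)@T)[:3,3])
im=imaging.capture('wrist'); cv2.imwrite('pics/w10.png',im)
E
```

```text
14.3 [[ 5.00000e-03 -1.00000e+00  6.00000e-03  4.93401e+02]
 [ 4.98000e-01  8.00000e-03  8.67000e-01  3.71210e+01]
 [-8.67000e-01 -2.00000e-03  4.98000e-01  1.41375e+02]] [-1.5 -5.4  3.6] 48.18314156047888
[-84.51785501   7.55469099  30.13491646]
```

View pics/w10.png

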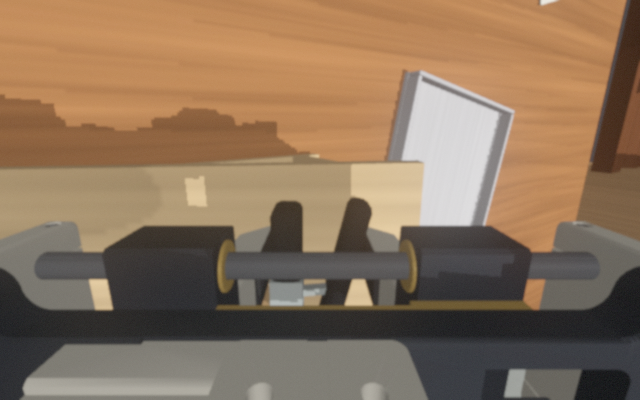

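48.2 mm against a commanded 46 is ambiguous, so I'll keep squeezing and see whether it moves.

>>> {"api": "arm_command", "payload": {
  "plan": [
    {"tx": 0, "ty": 0, "tz": 0, "wx": 0, "wy": 0, "wz": 0, "jaw": -0.1},
    {"tx": 0, "ty": 0, "tz": 0, "wx": 0, "wy": 0, "wz": 0, "jaw": -0.15},
    {"tx": 0, "ty": 0, "tz": 0, "wx": 0, "wy": 0, "wz": 0, "jaw": -0.15}
  ]
}}

```text
time: 14.65
tool_pos: [493.4, 37.1, 141.4]
tcp_rot: [-0.004, 1.049, 1.56]
contact_force: [-1.2, -5.1, 3.1]
grip_width: 48.3
```

It stopped dead at 48.3 mm under full grip, which matches a locked clamp (clamp_1 at its stop read 35.3, so this is about 0.06 rad). I'll re-test once at another spot to rule out a jam.

>>> {"api": "arm_command", "payload": {
  "plan": [
    {"tx": 0, "ty": 0, "tz": 0, "wx": 0, "wy": 0, "wz": 0, "jaw": 0.4},
    {"tx": 0, "ty": 0, "tz": 0, "wx": 0, "wy": 0, "wz": 0, "jaw": 0.5},
    {"tx": -0.4, "ty": 1.0, "tz": 0, "wx": 0, "wy": 0, "wz": 0, "jaw": 0.4},
    {"tx": 0, "ty": 0, "tz": 0, "wx": 0, "wy": 0, "wz": 0, "jaw": 0.3},
    {"tx": 0, "ty": 0, "tz": 0, "wx": 0, "wy": 0, "wz": 0, "jaw": 0.2},
    {"tx": 0, "ty": 0, "tz": 0, "wx": 0, "wy": 0, "wz": 0, "jaw": 0.1},
    {"tx": 0, "ty": 0, "tz": 0, "wx": 0, "wy": 0, "wz": 0, "jaw": 0.0},
    {"tx": 0, "ty": 0, "tz": 0, "wx": 0, "wy": 0, "wz": 0, "jaw": -0.1},
    {"tx": 0, "ty": 0, "tz": 0, "wx": 0, "wy": 0, "wz": 0, "jaw": -0.15},
    {"tx": 0, "ty": 0, "tz": 0, "wx": 0, "wy": 0, "wz": 0, "jaw": -0.15}
  ]
}}

```text
time: 15.65
tool_pos: [482.6, 36.0, 144.4]
tcp_rot: [0.001, 1.047, 1.565]
contact_force: [-4.4, -3.9, 4.2]
grip_width: 49.8
```

A second squeeze at x≈−95 stops dead at 49.8 mm, so clamp_2 is locked and goes to the tray. I release it and look at the block.

>>> {"api": "arm_command", "payload": {
  "plan": [
    {"tx": 0, "ty": 0, "tz": 0, "wx": 0, "wy": 0, "wz": 0, "jaw": 0.4},
    {"tx": 0, "ty": 0, "tz": 0, "wx": 0, "wy": 0, "wz": 0, "jaw": 1},
    {"tx": -2.0, "ty": 0, "tz": 0, "wx": 0, "wy": 0, "wz": 0, "jaw": 1},
    {"tx": -2.5, "ty": -3, "tz": -0.2, "wx": 0, "wy": 0, "wz": 0, "jaw": 1},
    {"tx": -1.6, "ty": -4, "tz": -0.2, "wx": 0, "wy": 0, "wz": 0, "jaw": 1},
    {"tx": 0, "ty": -4, "tz": 0, "wx": 0, "wy": 0, "wz": 0, "jaw": 1},
    {"tx": 0, "ty": -3.0, "tz": 0, "wx": 0, "wy": 0, "wz": 0, "jaw": 1},
    {"tx": 0, "ty": 0, "tz": 0, "wx": 0, "wy": 0, "wz": 0, "jaw": 1}
  ]
}}

```text
time: 16.45
tool_pos: [625.5, 1.2, 194.3]
tcp_rot: [-0.004, 1.047, 1.56]
contact_force: [-0.5, 0.7, -0.3]
grip_width: 91.6
```

```bash
python3 - <<'E'
from h import *
o=readout.get_obs(); T=tcp(o); print(o['time'],T.round(3)[:3],o['contact_force'].round(1),o['grip_width'])
C2=clampT([578,44.8,111.5],-.01)
print((np.linalg.inv(C2)@T)[:3,3])
im=imaging.capture('wrist'); cv2.imwrite('pics/w11.png',im)
draw(im,cam('wrist',T),C2,.05); crop(im,180,90,580,320,2,'pics/w11o.png')
E
```

```text
16.45 [[ 6.00000e-03 -1.00000e+00  6.00000e-03  6.25509e+02]
 [ 5.00000e-01  8.00000e-03  8.66000e-01  1.23300e+00]
 [-8.66000e-01 -2.00000e-03  5.00000e-01  1.94301e+02]] [-0.5  0.7 -0.3] 91.63227957599219
[47.94211736  4.08319431 93.25261053]
```

View pics/w11o.png

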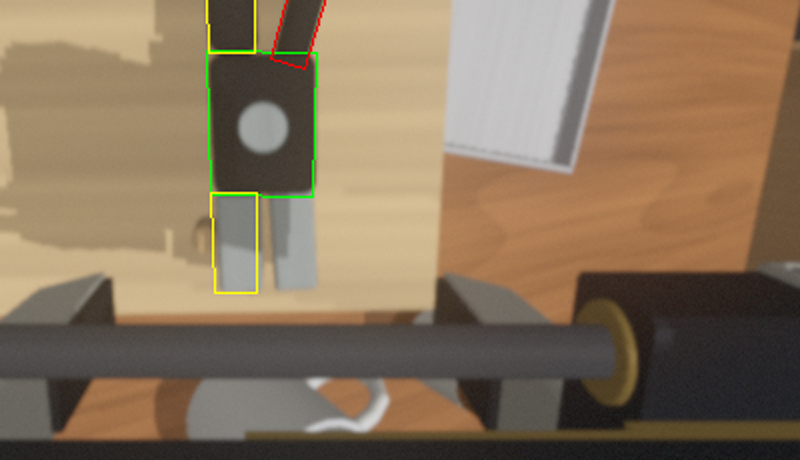

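The overlay matches clamp_2 closely, with its block at crop px (262,125) and its jaws nearly shut. I grip the block.

>>> {"api": "arm_command", "payload": {
  "plan": [
    {"tx": 0, "ty": 2.4, "tz": -0.4, "wx": 0, "wy": 0, "wz": 0, "jaw": 1},
    {"tx": 1.3, "ty": 2.4, "tz": 0, "wx": 0, "wy": 0, "wz": 0, "jaw": 1},
    {"tx": 2.8, "ty": 0, "tz": 0, "wx": 0, "wy": 0, "wz": 0, "jaw": 0.6},
    {"tx": 2.7, "ty": 0, "tz": 0, "wx": 0, "wy": 0, "wz": 0, "jaw": 0.4},
    {"tx": 0, "ty": 0, "tz": 0, "wx": 0, "wy": 0, "wz": 0, "jaw": 0.1},
    {"tx": 0, "ty": 0, "tz": 0, "wx": 0, "wy": 0, "wz": 0, "jaw": -0.2},
    {"tx": 0, "ty": 0, "tz": 0, "wx": 0, "wy": 0, "wz": 0, "jaw": -0.4},
    {"tx": 0, "ty": 0, "tz": 0, "wx": 0, "wy": 0, "wz": 0, "jaw": -0.5},
    {"tx": 0, "ty": 0, "tz": 0, "wx": 0, "wy": 0, "wz": 0, "jaw": -0.5},
    {"tx": 0, "ty": 0, "tz": 0, "wx": 0, "wy": 0, "wz": 0, "jaw": -0.5},
    {"tx": 0, "ty": 0, "tz": 0, "wx": 0, "wy": 0, "wz": 0, "jaw": -0.5}
  ]
}}

```text
time: 17.6
tool_pos: [575.0, 31.8, 134.5]
tcp_rot: [-0.001, 1.047, 1.562]
contact_force: [-1.3, -1.1, 0.7]
grip_width: 35.4
```

```bash
python3 - <<'E'
from h import *
o=readout.get_obs(); T=tcp(o); print(o['time'],T.round(3)[:3],o['contact_force'].round(1),o['grip_width'])
print((np.linalg.inv(clampT([578,44.8,111.5],-.01))@T)[:3,3])
E
```

```text
17.6 [[ 4.00000e-03 -1.00000e+00  7.00000e-03  5.75013e+02]
 [ 5.00000e-01  8.00000e-03  8.66000e-01  3.17940e+01]
 [-8.66000e-01 -0.00000e+00  5.00000e-01  1.34491e+02]] [-1.3 -1.1  0.7] 35.39808978306636
[-2.85716186  0.20685087 26.42800812]
```

```bash
python3 - <<'E'
from h import *
s=cam('scene')
print('bottle foot',back(s,(376,318),0).round(0),'cap',back(s,(380.5,292),150).round(0),'mug',back(s,(331,298),0).round(0))
E
```

```text
bottle foot [771. 247.   0.] cap [764. 239. 150.] mug [801. 105.   0.]
```

>>> {"api": "arm_command", "payload": {
  "plan": [
    {"tx": -1.5, "ty": 0, "tz": 0, "wx": 0, "wy": 0, "wz": 0, "jaw": -0.5},
    {"tx": -3.0, "ty": 0, "tz": 0, "wx": 0, "wy": 0, "wz": 0, "jaw": -0.5},
    {"tx": -3.0, "ty": 0, "tz": 0, "wx": 0, "wy": 0, "wz": 0, "jaw": -0.5},
    {"tx": 0, "ty": 0, "tz": 0, "wx": 0, "wy": 0.1309, "wz": 0, "jaw": -0.5},
    {"tx": 0, "ty": 0, "tz": 0, "wx": 0, "wy": 0.1309, "wz": 0, "jaw": -0.5},
    {"tx": 0, "ty": 0, "tz": 0, "wx": 0, "wy": 0.1309, "wz": 0, "jaw": -0.5},
    {"tx": 0, "ty": 0, "tz": 0, "wx": 0, "wy": 0.1309, "wz": 0, "jaw": -0.5},
    {"tx": 0, "ty": 0, "tz": 0, "wx": 0, "wy": 0, "wz": 0, "jaw": -0.5}
  ]
}}

```text
time: 18.4
tool_pos: [574.4, -2.7, 199.4]
tcp_rot: [-3.042, 1.57, -1.474]
contact_force: [-0.4, 0.6, -2.3]
grip_width: 35.9
```

>>> {"api": "arm_command", "payload": {
  "plan": [
    {"tx": 0, "ty": 0.5, "tz": 3.65, "wx": 0, "wy": 0, "wz": 0, "jaw": -0.5},
    {"tx": 0, "ty": 0.5, "tz": 3.65, "wx": 0, "wy": 0, "wz": 0, "jaw": -0.5},
    {"tx": 0, "ty": 0.5, "tz": 3.65, "wx": 0, "wy": 0, "wz": 0, "jaw": -0.5},
    {"tx": 0, "ty": 0.5, "tz": 3.65, "wx": 0, "wy": 0, "wz": 0, "jaw": -0.5},
    {"tx": 0, "ty": 0.5, "tz": 3.65, "wx": 0, "wy": 0, "wz": 0, "jaw": -0.5},
    {"tx": 0, "ty": 0.5, "tz": 3.65, "wx": 0, "wy": 0, "wz": 0, "jaw": -0.5},
    {"tx": 0, "ty": 0.5, "tz": 3.65, "wx": 0, "wy": 0, "wz": 0, "jaw": -0.5},
    {"tx": 0, "ty": 0.5, "tz": 3.65, "wx": 0, "wy": 0, "wz": 0, "jaw": -0.5},
    {"tx": 2, "ty": 0, "tz": 0, "wx": 0.09, "wy": 0, "wz": 0, "jaw": -0.5},
    {"tx": 3, "ty": 0, "tz": 0, "wx": 0.09, "wy": 0, "wz": 0, "jaw": -0.5},
    {"tx": 4, "ty": 0, "tz": 0, "wx": 0, "wy": 0, "wz": 0, "jaw": -0.5},
    {"tx": 4, "ty": 0, "tz": 0, "wx": 0, "wy": 0, "wz": 0, "jaw": -0.5},
    {"tx": 0, "ty": 0, "tz": 0, "wx": 0, "wy": 0, "wz": 0, "jaw": -0.5},
    {"tx": 0, "ty": 0, "tz": 0, "wx": 0, "wy": 0, "wz": 0, "jaw": -0.5}
  ]
}}

```text
time: 19.8
tool_pos: [537.2, 286.1, 69.1]
tcp_rot: [1.481, 1.568, 2.863]
contact_force: [0.4, 0.7, -2.6]
grip_width: 36.1
```

```bash
python3 - <<'E'
from h import *
o=readout.get_obs(); T=tcp(o); print(o['time'],T.round(3)[:3],o['contact_force'].round(1),o['grip_width'])
s=imaging.capture('scene'); crop(s,340,180,520,330,4,'pics/sc12.png')
E
```

```text
19.8 [[-3.00000e-03 -9.82000e-01  1.88000e-01  5.37188e+02]
 [ 1.00000e-03  1.88000e-01  9.82000e-01  2.86081e+02]
 [-1.00000e+00  3.00000e-03  0.00000e+00  6.90610e+01]] [ 0.4  0.7 -2.6] 36.06264590672853
```

View pics/sc12.png

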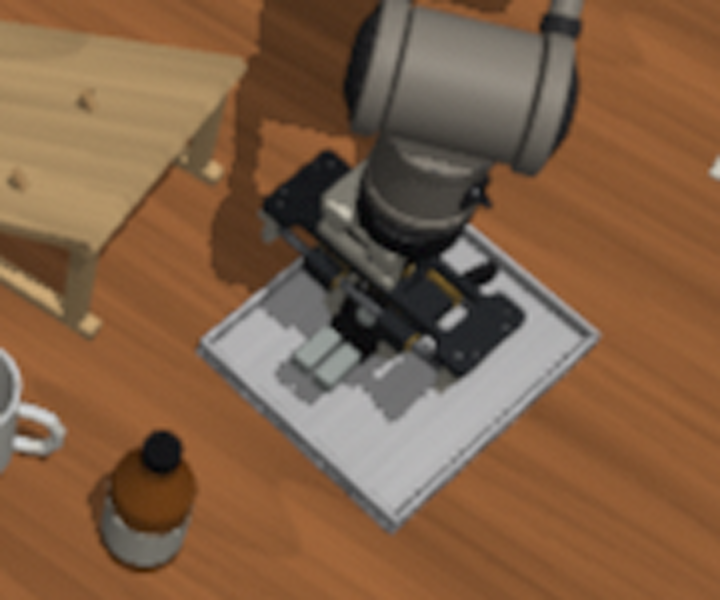

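>>> {"api": "arm_command", "payload": {
  "plan": [
    {"tx": 1.5, "ty": 0, "tz": 0, "wx": 0, "wy": 0, "wz": 0, "jaw": -0.5},
    {"tx": 1.5, "ty": 0, "tz": 0, "wx": 0, "wy": 0, "wz": 0, "jaw": -0.5},
    {"tx": 0.4, "ty": 0, "tz": 0, "wx": 0, "wy": 0, "wz": 0, "jaw": -0.5},
    {"tx": 0.15, "ty": 0, "tz": 0, "wx": 0, "wy": 0, "wz": 0, "jaw": -0.5},
    {"tx": 0.1, "ty": 0, "tz": 0, "wx": 0, "wy": 0, "wz": 0, "jaw": -0.5},
    {"tx": 0, "ty": 0, "tz": 0, "wx": 0, "wy": 0, "wz": 0, "jaw": -0.5}
  ]
}}

```text
time: 20.45
tool_pos: [537.3, 286.9, 33.3]
tcp_rot: [-0.973, 1.57, 0.41]
contact_force: [-0.2, 0.2, -2.6]
grip_width: 35.5
```

>>> {"api": "arm_command", "payload": {
  "plan": [
    {"tx": 0.1, "ty": 0, "tz": 0, "wx": 0, "wy": 0, "wz": 0, "jaw": -0.5},
    {"tx": 0.1, "ty": 0, "tz": 0, "wx": 0, "wy": 0, "wz": 0, "jaw": -0.5},
    {"tx": 0, "ty": 0, "tz": 0, "wx": 0, "wy": 0, "wz": 0, "jaw": -0.5}
  ]
}}

```text
time: 20.75
tool_pos: [537.1, 286.8, 30.8]
tcp_rot: [-1.129, 1.57, 0.253]
contact_force: [0.0, -0.7, -3.3]
grip_width: 35.9
```

>>> {"api": "arm_command", "payload": {
  "plan": [
    {"tx": 0.1, "ty": 0, "tz": 0, "wx": 0, "wy": 0, "wz": 0, "jaw": -0.5},
    {"tx": 0, "ty": 0, "tz": 0, "wx": 0, "wy": 0, "wz": 0, "jaw": -0.5}
  ]
}}

```text
time: 20.95
tool_pos: [537.1, 286.9, 30.7]
tcp_rot: [-1.164, 1.57, 0.219]
contact_force: [-3.2, -0.8, 5.1]
grip_width: 36.0
```

Contact: the force went from −3 to +5 N. I release and lift off.

>>> {"api": "arm_command", "payload": {
  "plan": [
    {"tx": 0, "ty": 0, "tz": 0, "wx": 0, "wy": 0, "wz": 0, "jaw": 0.1},
    {"tx": 0, "ty": 0, "tz": 0, "wx": 0, "wy": 0, "wz": 0, "jaw": 0.2},
    {"tx": -1, "ty": 0, "tz": 0, "wx": 0, "wy": 0, "wz": 0, "jaw": 0.2},
    {"tx": -3, "ty": 0, "tz": 0, "wx": 0, "wy": 0, "wz": 0, "jaw": 0.4},
    {"tx": -4, "ty": 0, "tz": 0, "wx": 0, "wy": 0, "wz": 0, "jaw": 1},
    {"tx": -4, "ty": -2, "tz": 0, "wx": 0, "wy": 0, "wz": 0, "jaw": 1},
    {"tx": -4, "ty": -3, "tz": 0, "wx": 0, "wy": 0, "wz": 0, "jaw": 1},
    {"tx": -4, "ty": 0, "tz": 0, "wx": 0, "wy": 0, "wz": 0, "jaw": 1},
    {"tx": 0, "ty": 0, "tz": 0, "wx": 0, "wy": 0, "wz": 0, "jaw": 1}
  ]
}}

```text
time: 21.85
tool_pos: [589.1, 277.9, 237.3]
tcp_rot: [-1.056, 1.558, 0.326]
contact_force: [0.6, 0.5, 0.9]
grip_width: 91.4
```

```bash
python3 - <<'E'
from h import *
o=readout.get_obs(); T=tcp(o); print(o['time'],T.round(3)[:3],o['contact_force'].round(1))
w=imaging.capture('wrist'); d=imaging.capture('side'); s=imaging.capture('scene')
cv2.imwrite('pics/sd13.png',d); cv2.imwrite('pics/sc13.png',s)
crop(w,100,0,540,240,1.7,'pics/w13.png')
a=cv2.resize(s[100:340,230:510],None,fx=1.4,fy=1.4); b=cv2.resize(d[120:340,180:440],None,fx=1.5,fy=1.5)
h=min(a.shape[0],b.shape[0]); cv2.imwrite('pics/both13.png',np.hstack([a[:h],b[:h]]))
def L(P):
    pass
E
```

```text
21.85 [[ 1.20000e-02 -9.82000e-01  1.88000e-01  5.89098e+02]
 [ 4.00000e-03  1.88000e-01  9.82000e-01  2.77927e+02]
 [-1.00000e+00 -1.10000e-02  6.00000e-03  2.37294e+02]] [0.6 0.5 0.9]
```

View pics/w13.png

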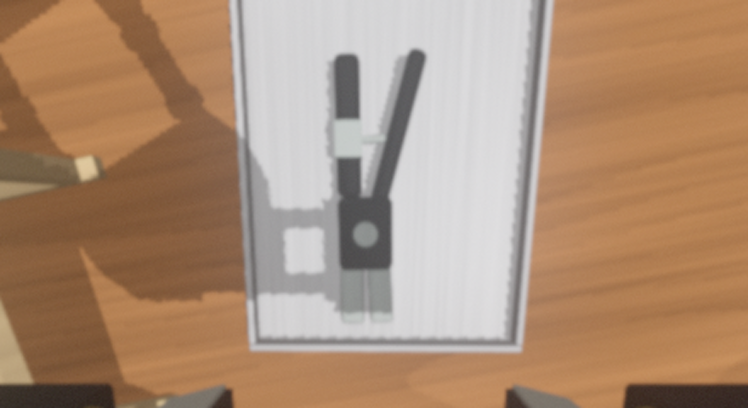

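View pics/both13.png

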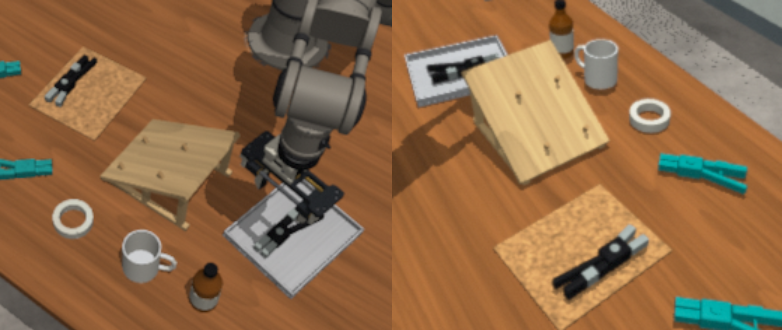

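w13 shows clamp_2 flat in the tray, pin up (366,234), with its lever at about 0.045 rad. The side view shows clamp_1 flat on the mat with its jaws open, at about 0.23 rad from w8. The bottle, mug and tape have not moved.

```bash
python3 - <<'E'
from h import *
s0=cv2.imread('pics/scene0.png');s1=cv2.imread('pics/sc13.png')
for n,(x0,y0,x1,y1) in dict(tape=(262,238,304,274),mug=(312,260,360,304),bottle=(362,284,394,326)).items(): print(n,np.abs(s0[y0:y1,x0:x1].astype(int)-s1[y0:y1,x0:x1]).mean().round(1))
print(bot.close_job())
E
```

```text
tape 0.9
mug 0.9
bottle 1.0
the job is handed in; nothing more can be done
None
```

Both clamps are tested, sorted and let go, and I handed the job in at about 22 s of the 64 s allowed. `close_job` reports no verdict, so these are my own checks.

- **clamp_1:** it gave, closing to 35.3 mm over the handles. I laid it open on the mat, flat with the pin face up; the wrist picture puts its lever at about 0.23 rad (needs over 0.15).
- **clamp_2:** it stopped dead at 48.3 mm, and again at 49.8 mm when squeezed at a second spot, so I took it as ratcheted. I laid it shut in the tray, flat with the pin face up; its lever is at about 0.045 rad (needs under 0.08).
- **Bystanders:** the bottle, mug and tape look the same in the scene camera before and after.
- **End state:** the gripper is clear, 237 mm up.

**Disagreements and slips:**
- The first move call was refused for missing keys, and the arm did not move.
- My first height estimate for the clamps was about 5 mm too low. I corrected it from where clamp_1 touched the mat.
- The fully squeezed width read 35.3 mm against the stated 38. The locked stop read low too, about 0.06 rad against the stated 0.05.

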